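# Gather the nuts in the tray's cut-off corner

## Task

The plywood hardware tray is held to the bench by a toggle clamp: swing the clamp's upright handle right back, away from the tray, so that its arm stands up off the rim. Then pick the tray up by its bar, lift it clear of the bench, and tilt it so that all five loose steel nuts slide together into the cut-off corner without spilling any. Finish while holding the tray still in the air, tilted, with the nuts gathered there; do not put it down, and leave the other tools on the bench alone.

Things in the scene. Friction and masses are not known exactly. Their poses are not given: they have to be found in the camera images.
- tray: Open plywood tray, 160 mm (x) by 200 mm (y), walls 45 high and 8 thick, floor 8 thick, 0.4 to 0.6 kg. Origin: centre of the underside, z up. The corner at +x -y is cut off at 45 degrees (50 mm off each side). A carrying bar runs along y above the middle; the clamp stands beyond the +y end. Nuts slide freely at 10 to 14 degrees of tilt; along a wall into the corner, tilting diagonally, at some 25.
- tray_grip (a point): Middle of the carrying bar, 95 mm above the underside. The bar is 22 mm wide (tray x), 26 mm high (its top at 108 mm), 184 mm long (tray y), with flat sides; end posts 36 mm wide join it to the end walls. Axes as the tray's.
- tray_corner (a point): Inside foot of the short slanting wall that closes the cut-off corner, at the middle of that wall and on the tray's inner floor (8 mm above the underside). The wall is 71 mm long outside. Axes as the tray's.
- clamp (a joint): Toggle clamp hinge, rad. 0 = closed: handle upright, short arm level with its rubber foot over the rim of the tray's +y wall. It grows as the handle swings away from the tray (tray +y) and down to the stop at 1.6, handle lying level and arm standing up. Stiff (0.2 N m): it stays where it is left.
- clamp_pivot (a point): Clamp's hinge axis, 55 mm above the bench, 42 mm beyond the tray's +y end, 42 to 52 mm to the +x side of the bar. Axes: x along the hinge, y straight away from the tray, z up. Steel base plate 50 x 70 mm, side plates to 65 mm high and 28 mm across. The arm, 12 mm wide, reaches 52 mm towards the tray.
- clamp_knob (a point): Top end of the clamp's handle, 95 mm from the hinge axis (150 mm above the bench when closed). The handle is a round black grip 18 mm thick, from 35 to 95 mm from the hinge. z points along the handle.
- nut0: Steel hex nut, 27 mm across corners, 13 mm high, 30 g, lying flat in the tray. Origin: centre of its underside.
- nut1: As nut0.
- nut2: As nut0.
- nut3: As nut0.
- nut4: As nut0.
- hammer: Claw hammer lying on the bench beyond the tray's +x side; leave it alone. Origin: under its middle.
- screwdriver: Screwdriver lying on the bench off the tray's -y end; leave it alone. Origin: under its middle.
- offcut: Wooden offcut 90 x 45 x 20 mm lying on the bench near the tray; leave it alone. Origin: centre of its underside.
- clamp_base: Fixed base of the toggle clamp, screwed to the bench. Origin: on the bench straight under the hinge axis; same axes as clamp_pivot.

How it is judged (in metres and radians):
On the way, in this order (a step that is already met when the one before it is completed fails the run):
1. the clamp is swung open (value of joint clamp above 1.1 rad and height (world z) of tray below 0.01 m), for 0.2 s.
2. the tray is lifted clear of the bench by the gripper (height (world z) of tray_corner above 0.04 m and contact force between tray and the fingers above 2 N), for 0.1 s.
At the end, for the whole second after the job is handed in: The clamp is open (over 1.05 rad). The gripper alone holds the tray still (under 50 mm/s), tilted 17 to 63 degrees, its cut-off corner more than 40 mm above the bench, and all five nuts lie in the tray within 85 mm of the foot of the cut-off corner's wall (all of step 2 and value of joint clamp above 1.05 rad and angle between tray's own z axis and vertical between 0.3 and 1.1 rad and contact force between tray and table below 0.1 N and contact force between tray and clamp_base below 0.1 N and linear speed of tray below 0.05 m/s and distance between each of nut0, nut1, nut2, nut3, nut4 and tray_corner below 0.085 m); the arm keeps its last pose, push and grip.
It fails at once if the tray is lifted while still clamped (value of joint clamp below 1 rad and height (world z) of tray above 0.02 m).
It fails at once if a nut leaves the tray (distance between any of nut0, nut1, nut2, nut3, nut4 and tray above 0.15 m).
It fails at once if a bystander is disturbed (distance of any of hammer, screwdriver, offcut from where it was at the start of the episode above 0.02 m).
It also fails if it takes over 54 s, if anything falls off the work surface, if the arm or the gripper's body presses on something with over 40 N, if the wrist force passes 120 N, or if a joint passes its speed limit or range.

## Robot

A 6-joint arm with a two-finger parallel gripper is mounted at the origin on the work surface. World frame = base frame: x ahead of the robot, y to its left, z up, the work surface at z = 0. Lengths are in m, angles in degrees, forces in N, time in s.
With the tool pointing down it reaches from about 0.35 to 0.875 m from the base axis. Payload 4.2 kg.
Tool frame: the origin (TCP) lies at the very end of the fingers, on their centre line; the grasp point (between the pads) lies 19 mm behind it; z points along the fingers, x is the direction in which the jaws open and shut, and the axes are right-handed (so a half turn about z gives the same grasp; the last joint's range is limited). The gripper opens to 87 mm and grips with 3 to 60 N. Pads are 19 mm wide; open, the fingers measure 117 mm over their backs; the gripper's body (75 mm by 190 mm) begins 51 mm behind the grasp point.
Start: joints at [-53.996, 22.042, 0.453, 0, -68.411, -14.817], TCP at [0.226, -0.583, 0.223] pointing down, gripper open.
Joint ranges: [-179.83, 179.83], [-69.29, 118.12], [-61.27, 80.66], [-181.25, 117.63], [-171.15, -9.14], [-177.46, 177.46]. Speed limits (degrees/s): [159.86, 159.86, 180, 180, 180, 180].

## Interface

Orientations are given as a 3x3 rotation matrix whose columns are the frame's x, y, z axes.
In Python, from station import sense, capture, finish_job gives the robot as it stands.
- The arm moves only by the shell command python3 -m crank 'ROWS' [OPENING]. ROWS is JSON, a list of rows, each a list of 4 numbers: the shift along the tool's x, y, z in m, then the turn about the tool's z in rad. A call has 1 to 5 rows; each row shifts and turns the commanded pose from where the row before left it, along the tool's axes as they then stand; what a row does not reach is not made up. A row lasts 1/12 s, in which the tool goes at most 41.7 mm and 7.16 degrees, less where a joint would pass 70% of its speed; a pose out of reach is approached as far as the arm can. A call with a gripper value outside its range is refused whole. OPENING is the finger opening in m, from 0 to 0.087, set as the call begins (- or left out, the last holds). The fingers move at their own pace and stop on an object; the grip force is fixed at half the most. Time passes only in rows, so rows that do not move let the fingers close. It gives the time, the measured TCP pose, the force and the opening at its end, in the units of the state.
- sense(): the state, without advancing time (a new reading comes with each control period).
- capture(name): name is "side" or "top" or "wrist"; returns a dict with "pixels" (400x640x3 uint8, red, green, blue), "depth" (400x640 float32, m along the optical axis (not along the pixel's ray), 0 where there is no reading), "fx", "fy", "cx", "cy" (pixels), "world_from_camera" (4x4, takes a point from camera to world coordinates); the wrist camera has in their place "hand_eye" (4x4, takes a point from camera to tool coordinates, whose origin is the TCP and whose axes are the tool frame's). Camera axes: x right, y down, z forward; pixel columns grow to the right and rows downward; lengths in m; the calibration is good to about 2 mm. The wrist camera is an equidistant fisheye: a pixel r from the principal point sees the ray r / f radians off the axis. A picture is of the moment at which its call begins: read the wrist's pose just before it.
- finish_job(): hands the job in, once; it reports no verdict.
The state is a dict: "time_s": time; "joints": joint angles; "joint_velocities": joint speeds; "effort": joint torques, N m; "tcp_pos": TCP position; "ee_rot": TCP orientation; "wrist_force": force on the tool from outside, world axes, zero at the start; "moment": the same for the moment, N m; "gripper_width": opening from 0.0 (shut) to 1.0 (fully open).
Only numpy, scipy, OpenCV 4.12 (cv2) and the standard library are available. Lean on these libraries where they do the work, as an engineer would, in place of code of your own. Each camera call takes 0.05 s, during which the arm holds its last target.

## Working session

There is one attempt and no reset: what is moved stays moved. The work goes in short steps, Python scripts to look and compute and a shell command to move; the robot and the scene stay as the last step left them, time stands still between calls to the robot, and variables do not carry over. Pictures are saved under pics/ and viewed, and the job is handed in when it is done.

```bash
mkdir -p pics; ls; cat > h.py <<'E'
import numpy as np, cv2, json
from station import sense, capture
def snap(n,tag):
    s=sense(); c=capture(n); np.savez(f'pics/{tag}.npz',**{k:v for k,v in c.items()},tcp=s['tcp_pos'],R=s['ee_rot'])
    cv2.imwrite(f'pics/{tag}.png',c['pixels'][:,:,::-1]); return c
def pts(c):
    d=c['depth']; v,u=np.mgrid[:400,:640]
    P=np.stack([(u-c['cx'])/c['fx']*d,(v-c['cy'])/c['fy']*d,d,np.ones_like(d)],-1)
    return (P@np.array(c['world_from_camera']).T)[...,:3]
E
python3 - <<'E'
from h import *
s=sense(); print({k:np.round(v,4).tolist() for k,v in s.items()})
for n in('top','side','wrist'):
    c=snap(n,n+'0'); print(n,c['fx'],c['cx'],c['cy'],np.round(c.get('world_from_camera',c.get('hand_eye')),3).tolist())
E
```

```text
pics
{'time_s': 0.0, 'joints': [-53.9962, 22.0901, 0.3801, -0.0305, -68.4116, -14.8154], 'joint_velocities': [-0.0651, -0.0487, -0.0226, 0.0805, -0.0633, 0.0224], 'effort': [-0.0018, -39.0669, 18.7404, 4.2202, 0.0108, -0.0002], 'tcp_pos': [0.2257, -0.5822, 0.2215], 'ee_rot': [[-0.3613, 0.9325, -0.0008], [0.9325, 0.3613, 0.002], [0.0022, -0.0001, -1.0]], 'wrist_force': [0.4992, -0.9195, -0.2307], 'moment': [0.0015, 0.018, 0.0205], 'gripper_width': 0.9974}
top 383.4370384815124 324.16879441895804 202.86663548524365 [[0.002, -0.993, 0.119, 0.517], [-1.0, -0.002, 0.004, 0.017], [-0.004, -0.12, -0.993, 0.925], [0.0, 0.0, 0.0, 1.0]]
side 432.7216576331195 318.62432143316823 200.7807419116138 [[-0.999, -0.033, 0.043, 0.579], [-0.054, 0.642, -0.765, 0.756], [-0.002, -0.766, -0.642, 0.724], [0.0, 0.0, 0.0, 1.0]]
wrist 309.70691628693146 316.11528282790596 192.18731783844086 [[1.0, -0.0, 0.0, 0.001], [-0.0, 0.952, 0.307, -0.084], [-0.0, -0.307, 0.952, -0.162], [0.0, 0.0, 0.0, 1.0]]
```

View pics/top0.png

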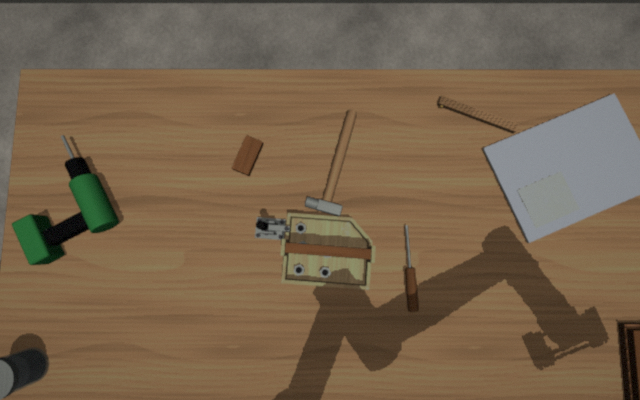

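View pics/side0.png

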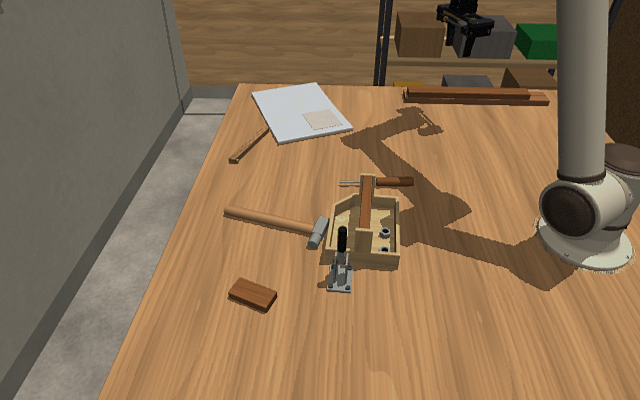

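Top view: tray centre is near pixel (328,250) with the cut corner at (365,235). The bar lies along row 250, the clamp is at (268,227), and the hammer head is close by at (323,206). Three nuts are visible at (300,227), (298,269) and (325,271). The tray is almost aligned with world axes.

```bash
python3 - <<'E'
from h import *
c=dict(np.load('pics/top0.npz')); P=pts(c); z=P[...,2]
# tray region
u0,u1,v0,v1=240,400,190,310
R=P[v0:v1,u0:u1].reshape(-1,3)
def box(m,name):
    m=m.astype(np.uint8); 
    n,l,st,ce=cv2.connectedComponentsWithStats(m)
    for i in range(1,n):
        if st[i,4]<12: continue
        Q=P[v0:v1,u0:u1][l==i]; r=cv2.minAreaRect((Q[:,:2]*1000).astype(np.float32))
        print(name,st[i].tolist(),'z',np.round(np.percentile(Q[:,2],[5,50,95])*1000,0),'rect',np.round(r[0],0),np.round(r[1],0),round(r[2],1))
Z=z[v0:v1,u0:u1]
box((Z>0.098)&(Z<.118),'bar'); box((Z>0.125),'knob'); box((Z>.037)&(Z<.055),'rim');
print('bench',np.median(z[300:320,200:280]))
im=cv2.imread('pics/top0.png')[v0:v1,u0:u1]; cv2.imwrite('pics/top0z.png',cv2.resize(im,None,fx=5,fy=5,interpolation=cv2.INTER_CUBIC))
c=dict(np.load('pics/side0.npz'));P=pts(c)
im=cv2.imread('pics/side0.png')[160:310,210:420]; cv2.imwrite('pics/side0z.png',cv2.resize(im,None,fx=3.8,fy=3.8,interpolation=cv2.INTER_CUBIC))
u0,u1,v0,v1=300,420,150,310; Z=P[v0:v1,u0:u1,2]
box((Z>0.098)&(Z<.118),'sbar'); box((Z>0.12),'sknob'); box((Z>.037)&(Z<.055),'srim')
E
```

```text
bar [22, 32, 6, 8, 14] z [100. 107. 116.] rect [566. 145.] [ 6. 17.] 70.4
bar [41, 48, 95, 25, 1037] z [104. 107. 109.] rect [515.  12.] [200.  36.] 85.7
knob [16, 30, 10, 9, 75] z [131. 148. 152.] rect [548.  86.] [150.  17.] 72.7
rim [47, 22, 86, 34, 398] z [41. 43. 46.] rect [575.   5.] [206.  53.] 76.4
rim [45, 41, 5, 11, 32] z [40. 44. 52.] rect [547. 106.] [ 8. 23.] 85.7
rim [41, 65, 90, 35, 522] z [41. 44. 46.] rect [469.  15.] [200.  67.] 85.9
bench -0.0010009593918640647
sbar [55, 23, 21, 63, 701] z [103. 109. 111.] rect [516.  15.] [203.  36.] 85.7
sbar [37, 91, 9, 10, 67] z [ 98. 108. 117.] rect [570. 158.] [ 8. 17.] 70.2
sknob [37, 76, 10, 17, 144] z [122. 141. 153.] rect [569. 451.] [610.  18.] 89.8
srim [25, 43, 37, 60, 378] z [39. 46. 49.] rect [576.   8.] [207.  57.] 73.4
srim [45, 43, 55, 66, 666] z [38. 46. 50.] rect [493.  15.] [206. 116.] 85.6
srim [33, 117, 3, 7, 16] z [40. 48. 55.] rect [581. 166.] [7. 4.] 66.1
```

View pics/top0z.png

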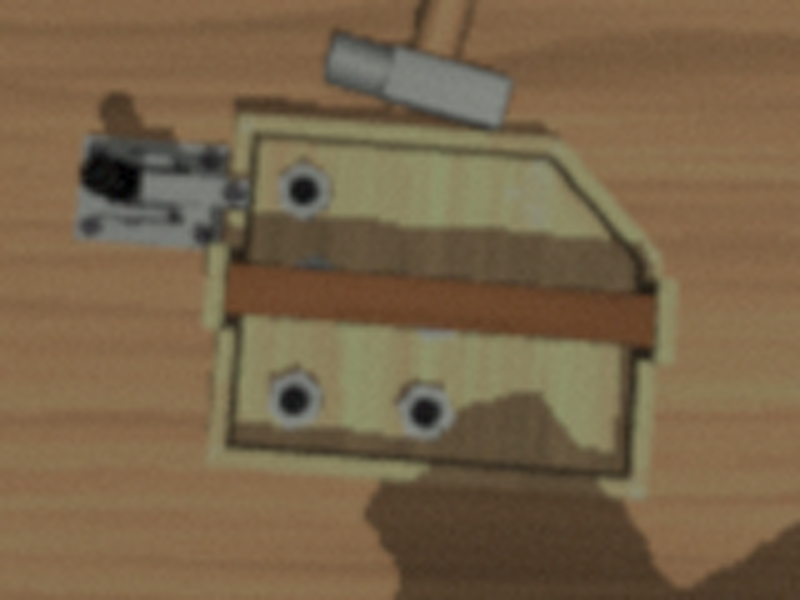

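View pics/side0z.png

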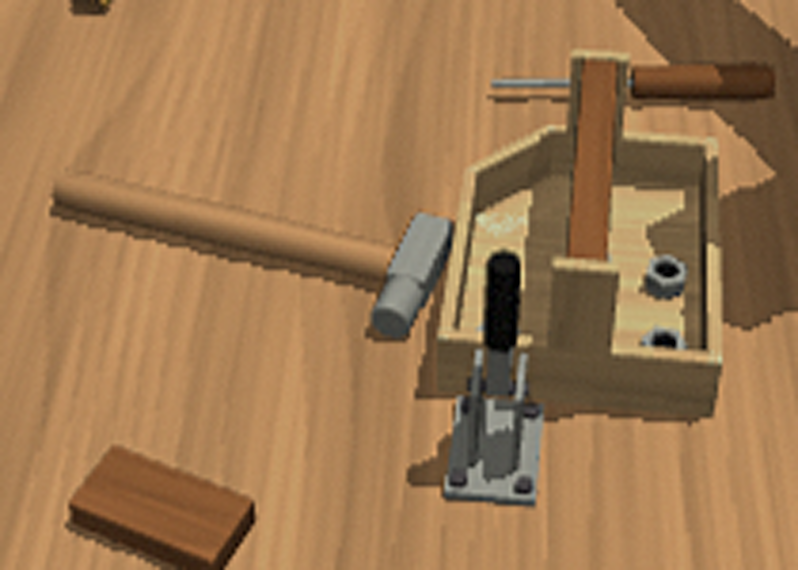

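Bar centre is about (0.515, 0.013), with its top at 0.107 as expected. Tray yaw is about -4.3°, and the pivot is about (0.572, 0.154). Rows can't tilt the tool directly, so while the gripper is empty I'll check whether it tilts when pushed past its reach limit.

```bash
python3 -m crank '[[-0.04,0,0,0],[-0.04,0,0,0],[-0.04,0,0,0],[-0.04,0,0,0],[-0.04,0,0,0]]' 0; python3 -m crank '[[-0.04,0,0,0],[-0.04,0,0,0],[-0.04,0,0,0],[-0.04,0,0,0]]'; python3 - <<'E'
from h import *
s=sense(); print(np.round(s['tcp_pos'],4),np.round(s['ee_rot'],3).tolist(),np.round(s['joints'],1))
E
```

```text
time_s: 0.57
tcp_pos: [0.2985, -0.7704, 0.2223]
ee_rot: [[-0.362, 0.932, -0.0], [0.932, 0.362, 0.001], [0.001, -0.0, -1.0]]
wrist_force: [-0.4, -1.9, 1.1]
gripper_width: 0.707
time_s: 0.9
tcp_pos: [0.3382, -0.8703, 0.2171]
ee_rot: [[-0.361, 0.933, 0.006], [0.932, 0.361, -0.018], [-0.019, -0.001, -1.0]]
wrist_force: [0.3, -2.0, 1.3]
gripper_width: 0.401
[ 0.3382 -0.8703  0.2171] [[-0.361, 0.933, 0.006], [0.932, 0.361, -0.018], [-0.019, -0.001, -1.0]] [ -58.8   64.4   80.6    0.3 -105.2   -9.9]
```

```bash
python3 -m crank '[[-0.04,0,0,0],[-0.04,0,0,0],[-0.04,0,0,0],[-0.04,0,0,0],[-0.04,0,0,0]]'; python3 - <<'E'
from h import *
s=sense(); print(np.round(s['tcp_pos'],4),np.round(s['ee_rot'],3).tolist(),np.round(s['joints'],1))
E
```

```text
time_s: 1.32
tcp_pos: [0.3576, -0.9199, 0.1747]
ee_rot: [[-0.359, 0.933, 0.043], [0.923, 0.361, -0.131], [-0.138, -0.008, -0.99]]
wrist_force: [0.6, 0.1, 0.5]
gripper_width: 0.041
[ 0.3576 -0.9199  0.1747] [[-0.359, 0.933, 0.043], [0.923, 0.361, -0.131], [-0.138, -0.008, -0.99]] [-58.9  67.4  80.6   1.8 -95.4  -9.6]
```

```bash
python3 -m crank '[[-0.04,0,-0.03,0],[-0.04,0,-0.03,0],[-0.04,0,-0.03,0],[-0.04,0,-0.03,0],[-0.04,0,-0.03,0]]'; python3 -m crank '[[0.04,0,0,0],[0.04,0,0,0],[0.04,0,0,0],[0.04,0,0,0],[0.04,0,0,0]]'; python3 - <<'E'
from h import *
s=sense(); print(np.round(s['tcp_pos'],4),np.round(s['ee_rot'],3).tolist(),np.round(s['joints'],1))
E
```

```text
time_s: 1.73
tcp_pos: [0.3587, -0.9201, 0.2802]
ee_rot: [[-0.35, 0.933, 0.083], [0.899, 0.36, -0.251], [-0.264, -0.013, -0.965]]
wrist_force: [0.4, 0.9, -0.3]
gripper_width: 0.003
time_s: 2.15
tcp_pos: [0.3154, -0.8034, 0.2469]
ee_rot: [[-0.35, 0.933, 0.083], [0.899, 0.359, -0.252], [-0.264, -0.014, -0.964]]
wrist_force: [2.0, -0.3, 0.3]
gripper_width: 0.002
[ 0.3154 -0.8034  0.2469] [[-0.35, 0.933, 0.083], [0.899, 0.359, -0.252], [-0.264, -0.014, -0.964]] [-56.5  38.1  27.9   4.4 -65.  -13.7]
```

The tool does tilt past the reach limit, and the tilt persists: it is 15° now, tip leaning outward. So the tray can be tilted this way. Next I'll undo the tilt by pulling in to the inner limit.

```bash
python3 -m crank '[[0.04,0,0,0],[0.04,0,0,0],[0.04,0,0,0],[0.04,0,0,0],[0.04,0,0,0]]';python3 -m crank '[[0.04,0,-0.01,0],[0.04,0,-0.01,0],[0.04,0,-0.01,0],[0.04,0,-0.01,0],[0.04,0,-0.01,0]]'; python3 - <<'E'
from h import *
s=sense(); print(np.round(s['tcp_pos'],4),np.round(s['ee_rot'],3).tolist(),np.round(s['joints'],1))
E
```

```text
time_s: 2.57
tcp_pos: [0.2454, -0.623, 0.195]
ee_rot: [[-0.35, 0.933, 0.083], [0.899, 0.36, -0.251], [-0.264, -0.013, -0.964]]
wrist_force: [0.2, 0.8, -0.4]
gripper_width: 0.005
time_s: 2.98
tcp_pos: [0.1714, -0.431, 0.1908]
ee_rot: [[-0.35, 0.933, 0.084], [0.899, 0.359, -0.25], [-0.264, -0.012, -0.965]]
wrist_force: [0.9, 1.5, 1.3]
gripper_width: 0.006
[ 0.1714 -0.431   0.1908] [[-0.35, 0.933, 0.084], [0.899, 0.359, -0.25], [-0.264, -0.012, -0.965]] [-43.5   0.1 -38.7  11.5 -38.2 -33.6]
```

```bash
python3 -m crank '[[0.03,0,-0.01,0],[0.03,0,-0.01,0],[0.03,0,-0.01,0],[0.03,0,-0.01,0],[0.03,0,-0.01,0]]'; python3 - <<'E'
from h import *
s=sense(); print(np.round(s['tcp_pos'],4),np.round(s['ee_rot'],3).tolist(),np.round(s['joints'],1))
E
```

```text
time_s: 3.4
tcp_pos: [0.1147, -0.2842, 0.1998]
ee_rot: [[-0.347, 0.934, 0.085], [0.9, 0.357, -0.249], [-0.262, -0.01, -0.965]]
wrist_force: [0.9, 1.3, 1.4]
gripper_width: 0.003
[ 0.1147 -0.2842  0.1998] [[-0.347, 0.934, 0.085], [0.9, 0.357, -0.249], [-0.262, -0.01, -0.965]] [-23.8 -22.3 -54.2  14.9 -48.7 -54.1]
```

```bash
python3 -m crank '[[0.03,0,0,0],[0.03,0,0,0]]'; python3 - <<'E'
from h import *
s=sense(); print(np.round(s['tcp_pos'],4),np.round(s['ee_rot'],3).tolist(),np.round(s['joints'],1))
E
```

```text
time_s: 3.57
tcp_pos: [0.0967, -0.2372, 0.1864]
ee_rot: [[-0.345, 0.935, 0.085], [0.902, 0.356, -0.245], [-0.26, -0.008, -0.966]]
wrist_force: [0.5, 1.5, 0.4]
gripper_width: 0.005
[ 0.0967 -0.2372  0.1864] [[-0.345, 0.935, 0.085], [0.902, 0.356, -0.245], [-0.26, -0.008, -0.966]] [ -6.2 -33.1 -60.   16.2 -57.6 -71. ]
```

The inner limit is too close to the base, so I'll cancel the tilt at the opposite outer azimuth instead (about 109°). I'll travel high and look before going there.

```bash
cat >> h.py <<'E'
def td(*targets):
    s=sense(); R=np.array(s['ee_rot']); p=np.array(s['tcp_pos'])
    for t in targets:
        t=np.array(t); d=R.T@(t-p); print('tool delta',np.round(d,4),'len',round(np.linalg.norm(d),3)); p=t
def st():
    s=sense(); R=np.array(s['ee_rot']); print('t',round(s['time_s'],2),'p',np.round(s['tcp_pos'],4),'x',np.round(R[:,0],3),'z',np.round(R[:,2],4),'J',np.round(s['joints'],1),'F',np.round(s['wrist_force'],1),'w',round(s['gripper_width']*87,1))
E
python3 -c "
from h import *
td([.2,-.45,.32],[.5,-.1,.34],[.3,.5,.34],[-.1,.6,.34])"
```

```text
tool delta [-0.2622  0.0198 -0.068 ] len 0.272
tool delta [ 0.2068  0.4047 -0.0797] len 0.461
tool delta [ 0.6102  0.0265 -0.1642] len 0.632
tool delta [ 0.2284 -0.3383 -0.0585] len 0.412
```

```bash
python3 -m crank '[[-0.037,0.003,-0.01,0],[-0.037,0.003,-0.01,0],[-0.037,0.003,-0.01,0],[-0.037,0.003,-0.01,0],[-0.037,0.003,-0.01,0]]'>/dev/null
python3 -m crank '[[-0.037,0.003,-0.01,0],[-0.037,0.003,-0.01,0],[0.018,0.035,-0.007,0],[0.018,0.035,-0.007,0],[0.018,0.035,-0.007,0]]'>/dev/null
python3 -m crank '[[0.018,0.035,-0.007,0],[0.018,0.035,-0.007,0],[0.018,0.035,-0.007,0],[0.018,0.035,-0.007,0],[0.018,0.035,-0.007,0]]'>/dev/null
python3 -m crank '[[0.018,0.035,-0.007,0],[0.018,0.035,-0.007,0],[0.018,0.035,-0.007,0],[0.018,0.035,-0.007,0]]'>/dev/null
python3 -c "
from h import *
st();td([.3,.5,.36])"
```

```text
t 5.15 p [ 0.5105 -0.0697  0.3388] x [-0.351  0.901 -0.256] z [ 0.0857 -0.2413 -0.9667] J [ 19.    4.5 -13.4  15.6 -72.6 -92.6] F [ 0.8 -0.6  0.5] w 0.5
tool delta [ 0.5816  0.0091 -0.176 ] len 0.608
```

```bash
python3 -m crank '[[0,0,0,-0.12],[0,0,0,-0.12],[0,0,0,-0.12],[0,0,0,-0.12],[0,0,0,-0.12]]'>/dev/null
python3 -m crank '[[0,0,0,-0.12],[0,0,0,-0.12],[0,0,0,-0.12],[0,0,0,-0.12],[0,0,0,-0.05]]'>/dev/null
python3 -c "
from h import *
st();td([.5,.1,.36],[.3,.5,.36],[0.1,.6,.36])"
```

```text
t 5.98 p [ 0.5096 -0.0716  0.3386] x [-0.993  0.054 -0.101] z [ 0.0851 -0.2414 -0.9667] J [ 18.8   4.4 -13.5  15.6 -72.6 -27.4] F [-0.7  0.3  0. ] w 0.3
tool delta [ 0.0166  0.1605 -0.063 ] len 0.173
tool delta [ 0.2203  0.3722 -0.1136] len 0.447
tool delta [ 0.2041  0.0816 -0.0412] len 0.224
```

```bash
python3 -m crank '[[0.004,0.038,-0.015,0],[0.004,0.038,-0.015,0],[0.004,0.038,-0.015,0],[0.004,0.038,-0.015,0],[0.02,0.034,-0.01,0]]'>/dev/null
python3 -m crank '[[0.02,0.034,-0.01,0],[0.02,0.034,-0.01,0],[0.02,0.034,-0.01,0],[0.02,0.034,-0.01,0],[0.02,0.034,-0.01,0]]'>/dev/null
python3 -m crank '[[0.02,0.034,-0.01,0],[0.02,0.034,-0.01,0],[0.02,0.034,-0.01,0],[0.02,0.034,-0.01,0],[0.02,0.034,-0.01,0]]'>/dev/null
python3 -c "
from h import *
st();snap('wrist','w1');snap('side','s1')"
```

```text
t 7.23 p [0.3026 0.4944 0.356 ] x [-0.994  0.059 -0.097] z [ 0.0807 -0.2367 -0.9682] J [ 78.4  19.7  11.6   7.3 -94.4 -82.7] F [0.6 1.  0.6] w 0.3
```

View pics/w1.png

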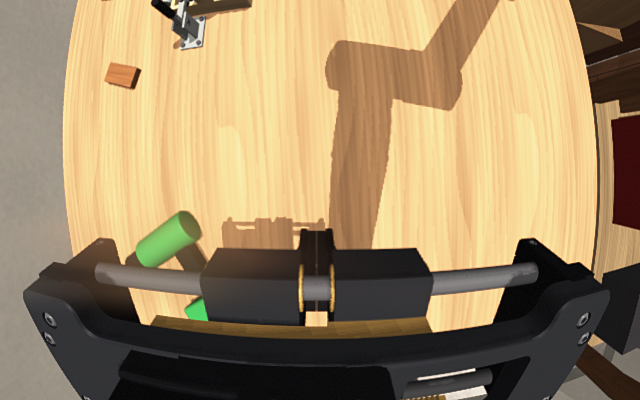

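View pics/s1.png

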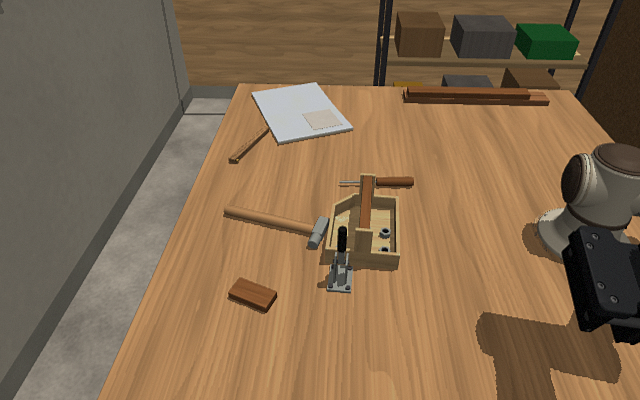

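Wrist view: the bench is clear here. The drill is at pixel (165,240), and there are shelves beyond the bench's right edge (column 600), behind the robot.

```bash
python3 - <<'E'
from h import *
c=dict(np.load('pics/w1.npz'));d=c['depth'];v,u=np.mgrid[:400,:640]
x=(u-c['cx'])/c['fx'];y=(v-c['cy'])/c['fy'];r=np.hypot(x,y)+1e-9
P=np.stack([np.tan(r)*x/r*d,np.tan(r)*y/r*d,d],-1)
H=c['hand_eye'];Q=P@H[:3,:3].T+H[:3,3];W=Q@c['R'].T+c['tcp']
for vv in (20,60,110,160,200,250,300):
    print(vv,[np.round(W[vv,uu],2).tolist() for uu in (480,560,590,605,620,635)])
E
```

```text
20 [[-0.0, 0.17, -0.0], [-0.22, 0.14, 0.0], [-0.78, -0.12, -0.39], [-0.86, -0.13, -0.36], [-0.94, -0.14, -0.33], [-1.1, -0.18, -0.35]]
60 [[0.02, 0.26, 0.0], [-0.19, 0.24, -0.0], [-1.0, -0.05, -0.66], [-1.0, -0.02, -0.54], [-1.01, 0.01, -0.44], [-1.02, 0.02, -0.36]]
110 [[0.03, 0.36, 0.0], [-0.17, 0.35, 0.0], [-0.26, 0.34, 0.0], [-0.87, 0.24, -0.49], [-0.98, 0.23, -0.48], [-0.99, 0.24, -0.39]]
160 [[0.04, 0.45, 0.0], [-0.16, 0.45, 0.0], [-0.25, 0.45, 0.0], [-0.84, 0.45, -0.48], [-0.9, 0.45, -0.44], [-0.9, 0.45, -0.35]]
200 [[0.04, 0.52, -0.0], [-0.15, 0.53, 0.0], [-0.25, 0.54, -0.0], [-0.84, 0.62, -0.48], [-0.9, 0.62, -0.44], [-0.9, 0.61, -0.34]]
250 [[0.04, 0.61, 0.0], [-0.16, 0.64, 0.0], [-0.26, 0.65, -0.0], [-0.87, 0.85, -0.49], [-0.99, 0.86, -0.49], [-1.13, 0.88, -0.49]]
300 [[0.03, 0.72, -0.0], [0.22, 0.49, 0.46], [0.21, 0.49, 0.47], [0.2, 0.5, 0.46], [-0.88, 1.03, -0.34], [-0.87, 1.0, -0.25]]
```

```bash
python3 - <<'E'
from h import *
c=dict(np.load('pics/top0.npz'));P=pts(c)
for a,b in((372,20),(365,35),(395,5),(380,10)): print(np.round(P[a,b],3))
Z=P[340:400,:60,2]; print(Z.max(), np.round(P[340:400,:60][Z>.03].min(0),3),np.round(P[340:400,:60][Z>.03].max(0),3))
st();td([-.05,.55,.38],[-.2,.62,.38]);
R=np.array(sense()['ee_rot']);print(R.T@[-.314,.95,0],R.T@[0,0,1])
E
```

```text
[0.26  0.657 0.087]
[0.261 0.66  0.042]
[0.221 0.669 0.105]
[0.25  0.662 0.106]
0.9252809550181289 [0.212 0.017 0.03 ] [0.517 0.715 0.925]
t 7.33 p [0.3013 0.4973 0.3532] x [-0.994  0.054 -0.096] z [ 0.0805 -0.2384 -0.9678] J [ 78.6  20.   11.7   7.3 -94.3 -82.6] F [ 0.8  0.1 -0.7] w 0.4
tool delta [ 0.3495  0.0183 -0.0668] len 0.356
tool delta [ 0.1529  0.0566 -0.0288] len 0.166
[ 0.36363677  0.89747678 -0.25179303] [-0.09603105 -0.23261751 -0.96781565]
```

```bash
python3 -m crank '[[0.04,0.002,-0.008,0],[0.04,0.002,-0.008,0],[0.04,0.002,-0.008,0],[0.04,0.002,-0.008,0],[0.04,0.002,-0.008,0]]'>/dev/null
python3 -m crank '[[0.04,0.002,-0.008,0],[0.04,0.002,-0.008,0],[0.04,0.002,-0.008,0],[0.0145,0.036,-0.01,0],[0.0145,0.036,-0.01,0]]'>/dev/null
python3 -m crank '[[0.0145,0.036,-0.01,0],[0.0145,0.036,-0.01,0],[0.0145,0.036,-0.01,0],[0.0145,0.036,-0.01,0],[0.0145,0.036,-0.01,0]]'>/dev/null
python3 -c "
from h import *
st()"
```

```text
t 8.58 p [-0.093   0.7723  0.3786] x [-0.994  0.061 -0.094] z [ 0.0773 -0.2297 -0.9702] J [ 108.7   53.3   78.3   -0.  -129.  -112.8] F [-0.8  1.8  1.7] w 0.4
```

```bash
python3 -m crank '[[0.04,-0.005,-0.004,0],[0.04,-0.005,-0.004,0],[0.04,-0.005,-0.004,0],[0.04,-0.005,-0.004,0],[0.0145,0.036,-0.01,0]]'>/dev/null
python3 -m crank '[[0.0145,0.036,-0.01,0],[0.0145,0.036,-0.01,0],[0.0145,0.036,-0.01,0],[0.0145,0.036,-0.01,0],[0.0145,0.036,-0.01,0]]'>/dev/null
python3 -c "
from h import *
st()"
```

```text
t 9.42 p [-0.27    0.8168  0.2964] x [-0.996  0.067 -0.051] z [ 0.0447 -0.0999 -0.994 ] J [ 118.8   59.3   80.7   -0.6 -117.6 -123. ] F [-0.3  0.1  0.4] w 0.5
```

```bash
python3 -m crank '[[0.04,-0.015,-0.006,0],[0.04,-0.015,-0.006,0],[0.0145,0.036,-0.014,0],[0.0145,0.036,-0.014,0]]'>/dev/null
python3 -c "
from h import *
st()"
```

```text
t 9.75 p [-0.3505  0.8047  0.2938] x [-0.998  0.064 -0.028] z [ 0.0254 -0.0477 -0.9985] J [ 123.9   59.4   80.7   -0.3 -114.3 -127.7] F [ 0.8  0.7 -0.6] w 0.4
```

```bash
python3 -m crank '[[0.0155,0.036,-0.014,0],[0.0155,0.036,-0.014,0]]'>/dev/null
python3 -c "
from h import *
st();td([-.1,.6,.36],[.3,.5,.36],[.56,.12,.30])"
```

```text
t 9.92 p [-0.3494  0.8249  0.2875] x [-0.998  0.068 -0.009] z [ 0.0091 -0.0013 -1.    ] J [ 123.4   59.9   80.7    0.4 -111.1 -127.1] F [-0.3  0.3  0. ] w 0.2
tool delta [-0.2649 -0.2074 -0.0699] len 0.344
tool delta [-0.4059 -0.0725  0.0038] len 0.412
tool delta [-0.2848 -0.3613  0.0629] len 0.464
```

```bash
python3 -m crank '[[-0.034,-0.027,-0.009,0],[-0.034,-0.027,-0.009,0],[-0.034,-0.027,-0.009,0],[-0.034,-0.027,-0.009,0],[-0.034,-0.027,-0.009,0]]'>/dev/null
python3 -m crank '[[-0.034,-0.027,-0.009,0],[-0.034,-0.027,-0.009,0],[-0.034,-0.027,-0.009,0],[-0.04,-0.007,0,0],[-0.04,-0.007,0,0]]'>/dev/null
python3 -m crank '[[-0.04,-0.007,0,0],[-0.04,-0.007,0,0],[-0.04,-0.007,0,0],[-0.04,-0.007,0,0],[-0.04,-0.007,0,0]]'>/dev/null
python3 -m crank '[[-0.04,-0.007,0,0],[-0.04,-0.007,0,0],[-0.04,-0.007,0,0],[-0.025,-0.031,0.005,0],[-0.025,-0.031,0.005,0]]'>/dev/null
python3 -m crank '[[-0.025,-0.031,0.005,0],[-0.025,-0.031,0.005,0],[-0.025,-0.031,0.005,0],[-0.025,-0.031,0.005,0],[-0.025,-0.031,0.005,0]]'>/dev/null
python3 - <<'E'
from h import *
st()
for n in('top0','side0'):
    c=dict(np.load(f'pics/{n}.npz'));P=pts(c)
    im=c['pixels'].astype(int)
    m=(im.max(-1)<45)&(P[...,2]>.085)&(P[...,2]<.16)&(abs(P[...,0]-.57)<.04)&(abs(P[...,1]-.155)<.04)
    Q=P[m];print(n,m.sum(),np.round(np.median(Q,0),3),np.round(np.percentile(Q,[5,95],axis=0),3).tolist())
td([.569,.116,.2],[.569,.116,.125])
E
```

```text
t 12.0 p [0.4189 0.304  0.3278] x [-0.998  0.068 -0.016] z [ 0.016  -0.0013 -0.9999] J [ 54.4   7.7  -4.4   0.8 -77.4 -58.5] F [1.  0.1 0.2] w 0.4
top0 79 [0.566 0.147 0.147] [[0.56, 0.142, 0.105], [0.574, 0.154, 0.15]]
side0 202 [0.568 0.159 0.128] [[0.56, 0.153, 0.098], [0.575, 0.162, 0.152]]
tool delta [-0.1606 -0.1772  0.1305] len 0.272
tool delta [0.0012 0.     0.075 ] len 0.075
```

```bash
python3 -m crank '[[-0.031,-0.036,0.01,0],[-0.031,-0.036,0.01,0],[-0.031,-0.036,0.01,0],[-0.031,-0.036,0.01,0],[-0.031,-0.036,0.01,0]]' 0 >/dev/null
python3 -c "
from h import *
st();td([.566,.112,.2],[.566,.112,.125])"
```

```text
t 12.42 p [0.5417 0.1405 0.2874] x [-0.997  0.069 -0.018] z [ 0.0175 -0.0034 -0.9998] J [ 31.5  12.9  -3.5   0.7 -72.8 -35.7] F [ 0.6  0.8 -0.1] w 0.5
tool delta [-0.0247 -0.0266  0.0879] len 0.095
tool delta [0.0013 0.0002 0.075 ] len 0.075
```

```bash
python3 -m crank '[[-0.012,-0.013,0.03,0],[-0.012,-0.013,0.03,0],[0,0,0.028,0],[0,0,0.03,0],[0,0,0.03,0]]' >/dev/null
python3 -m crank '[[0,0,0,0],[0,0,0,0]]' >/dev/null
python3 -c "
from h import *
st();td([.566,.112,.125],[.566,.145,.12])"
```

```text
t 13.0 p [0.5647 0.1137 0.1382] x [-0.998  0.068 -0.013] z [ 0.0127 -0.0067 -0.9999] J [ 27.9  21.2 -14.2   0.8 -54.1 -32.3] F [0.8 0.4 0.5] w 0.4
tool delta [-0.0013 -0.0015  0.0132] len 0.013
tool delta [0.0023 0.033  0.0048] len 0.033
```

```bash
python3 -m crank '[[0,0.02,0.013,0],[0,0.014,0.001,0],[0,0.014,0.001,0],[0,0.0125,0.0065,0],[0,0.0125,0.0065,0]]' 
python3 -m crank '[[0,0.0075,0.008,0],[0,0.0075,0.008,0],[0,0.0045,0.0095,0],[0,0.0045,0.0095,0],[0,0.002,0.006,0]]' 
python3 -m crank '[[0,0,0,0],[0,0,0,0]]' >/dev/null
python3 -c "
from h import *
st();snap('side','s2')"
```

```text
time_s: 13.42
tcp_pos: [0.5711, 0.1887, 0.1105]
ee_rot: [[-0.998, 0.068, 0.016], [0.068, 0.998, -0.004], [-0.016, -0.003, -1.0]]
wrist_force: [0.7, -2.6, 0.8]
gripper_width: 0.003
time_s: 13.83
tcp_pos: [0.5723, 0.2131, 0.0657]
ee_rot: [[-0.998, 0.068, 0.012], [0.068, 0.998, -0.006], [-0.012, -0.006, -1.0]]
wrist_force: [1.7, -0.5, 2.9]
gripper_width: 0.004
t 14.0 p [0.571  0.2116 0.0658] x [-0.998  0.069 -0.009] z [ 0.0082 -0.0082 -0.9999] J [ 35.9  28.9 -13.5   0.9 -47.5 -40.5] F [-0.5  0.1  0.3] w 0.3
```

View pics/s2.png

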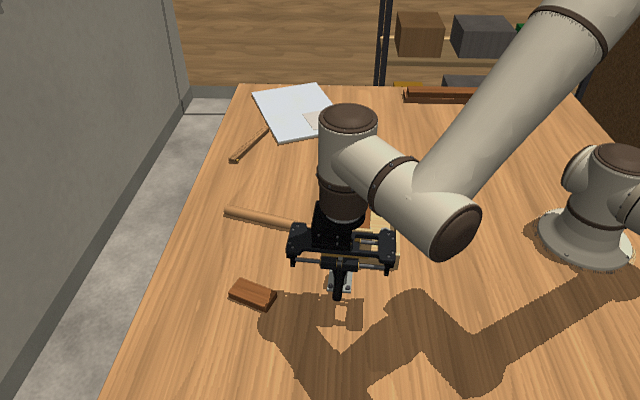

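```bash
python3 -m crank '[[0,0,-0.03,0],[0,0,-0.035,0],[0,0,-0.035,0],[0,-0.01,-0.035,0],[0.01,-0.035,-0.01,0]]' >/dev/null
python3 -c "
from h import *
st();td([.515,.013,.21])"
```

```text
t 14.47 p [0.5614 0.1721 0.2184] x [-0.998  0.065 -0.023] z [ 0.0229 -0.0019 -0.9997] J [ 33.3  17.9  -6.7   0.9 -64.4 -37.4] F [ 1.5 -0.5  1. ] w -0.2
tool delta [ 0.0362 -0.1618  0.0077] len 0.166
```

```bash
python3 -m crank '[[0.007,-0.033,0,0],[0.007,-0.033,0,0],[0.007,-0.032,0,0],[0.007,-0.032,0,0],[0.007,-0.032,0.005,0]]' 0.087 >/dev/null
python3 -m crank '[[0,0,0,0],[0,0,0,0],[0,0,0,0]]' >/dev/null
python3 - <<'E'
from h import *
st();snap('side','s3');snap('wrist','w3');snap('top','t3')
c=dict(np.load('pics/side0.npz'))
s=cv2.imread('pics/s3.png')[160:310,210:420]; cv2.imwrite('pics/s3z.png',cv2.resize(s,None,fx=3.8,fy=3.8))
E
```

```text
t 15.13 p [0.5113 0.0095 0.2082] x [-0.997  0.07  -0.012] z [ 0.012  -0.0062 -0.9999] J [ 19.6  11.3 -17.3   0.6 -60.9 -23.9] F [ 0.7  0.6 -0.4] w 46.0
```

View pics/s3z.png

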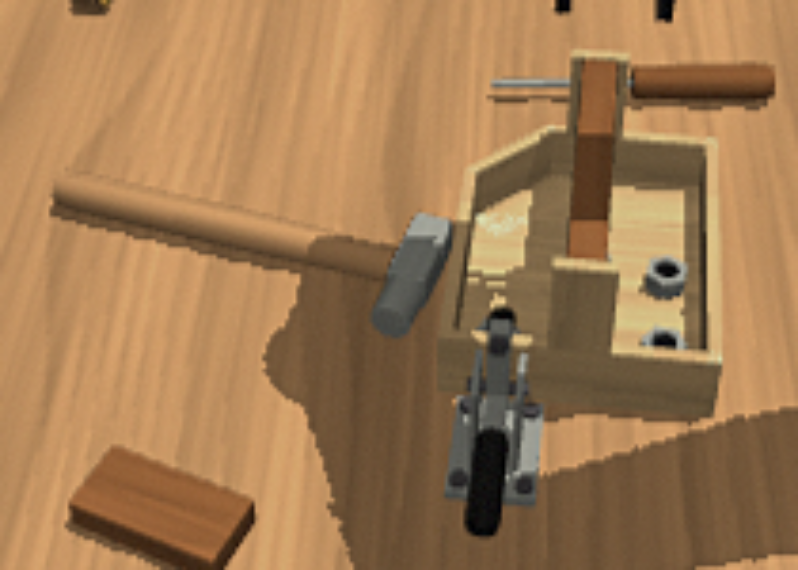

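View pics/w3.png

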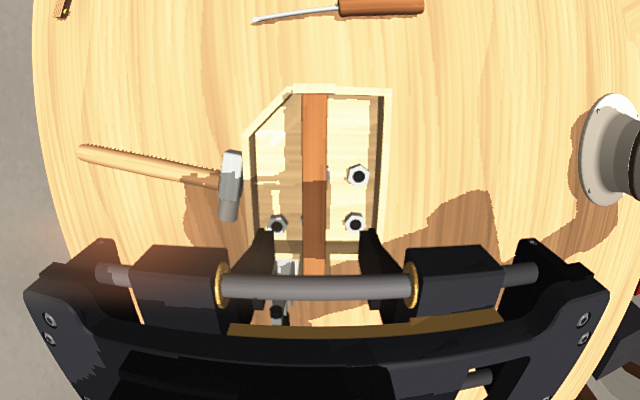

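```bash
python3 -m crank '[[-0.004,0.002,0,0],[0,0,0.01,0],[0,0,0.02,0],[0,0,0.025,0],[0,0,0.025,0]]' >/dev/null
python3 -m crank '[[0,0,0.025,0],[0,0,0.02,0],[0,0,0,0],[0,0,0,0]]' >/dev/null
python3 -c "
from h import *
st()"
```

```text
t 16.03 p [0.5165 0.0108 0.0818] x [-0.998  0.068 -0.009] z [ 0.0087 -0.0077 -0.9999] J [ 19.6  20.2 -26.    0.8 -43.5 -24.1] F [-0.3  0.8  0.4] w 86.5
```

```bash
python3 -m crank '[[0,0,0.005,0],[0,0,0,0],[0,0,0,0],[0,0,0,0],[0,0,0,0]]' 0.0 
python3 -m crank '[[0,0,0,0],[0,0,0,0],[0,0,0,0],[0,0,0,0],[0,0,0,0]]' >/dev/null
python3 -c "
from h import *
st()"
```

```text
time_s: 16.45
tcp_pos: [0.5175, 0.0109, 0.0787]
ee_rot: [[-0.998, 0.069, 0.013], [0.069, 0.998, -0.006], [-0.014, -0.005, -1.0]]
wrist_force: [0.2, 0.0, 0.6]
gripper_width: 0.711
t 16.87 p [0.517  0.0108 0.0779] x [-0.998  0.069 -0.012] z [ 0.0116 -0.0064 -0.9999] J [ 19.5  20.4 -26.3   0.8 -42.8 -24.1] F [ 0.5 -0.4 -0.3] w 28.2
```

```bash
python3 -m crank '[[0,0,0,0],[0,0,0,0],[0,0,0,0],[0,0,0,0]]' 
python3 -m crank '[[0,0,-0.005,0],[0,0,-0.01,0],[0,0,-0.01,0],[0,0,-0.015,0],[0,0,-0.015,0]]' 
python3 -c "
from h import *
st();snap('side','s4')"
```

```text
time_s: 17.2
tcp_pos: [0.5161, 0.0106, 0.0778]
ee_rot: [[-0.998, 0.069, 0.01], [0.069, 0.998, -0.007], [-0.01, -0.006, -1.0]]
wrist_force: [-1.8, 1.3, 2.7]
gripper_width: 0.251
time_s: 17.62
tcp_pos: [0.5162, 0.0111, 0.1336]
ee_rot: [[-0.998, 0.069, 0.011], [0.069, 0.998, -0.006], [-0.011, -0.006, -1.0]]
wrist_force: [0.2, 0.5, -6.9]
gripper_width: 0.25
t 17.62 p [0.5162 0.0111 0.1336] x [-0.998  0.069 -0.011] z [ 0.011  -0.0065 -0.9999] J [ 19.6  16.2 -22.6   0.7 -50.7 -24. ] F [ 0.2  0.5 -6.9] w 21.8
```

View pics/s4.png

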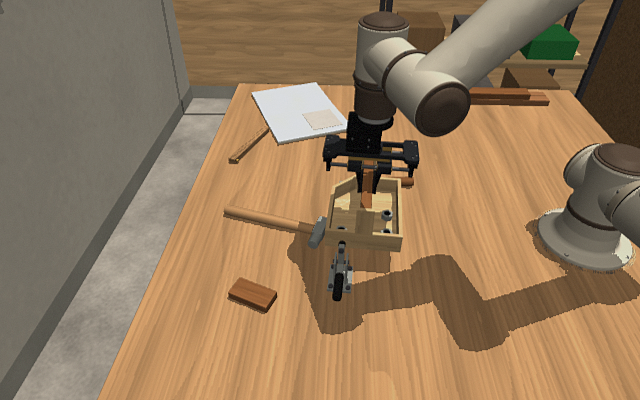

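Lifted level: 6.9 N, opening 22 mm (the bar width), nuts in place. I'll lift higher, turn so the cut corner faces the robot base, and then push outward past reach near azimuth 90° so the tray tilts towards that corner.

```bash
python3 -m crank '[[0,0,-0.02,0],[0,0,-0.025,0],[0,0,-0.025,0],[0,0,-0.025,0.03],[0,0,-0.025,0.06]]' 
python3 -m crank '[[0,0,-0.025,0.08],[0,0,-0.025,0.08],[0,0,-0.025,0.08],[0,0,-0.015,0.08],[0,0,-0.005,0.08]]' >/dev/null 
python3 -m crank '[[0,0,0,0.08],[0,0,0,0.08],[0,0,0,0.05],[0,0,0,0.02],[0,0,0,0]]' >/dev/null
python3 -c "
from h import *
st();td([.42,.4,.37],[.05,.72,.37])"
```

```text
time_s: 18.08
tcp_pos: [0.5145, 0.0119, 0.2538]
ee_rot: [[-0.987, 0.16, 0.011], [0.16, 0.987, -0.006], [-0.012, -0.004, -1.0]]
wrist_force: [0.8, 0.3, -7.5]
gripper_width: 0.248
t 18.92 p [0.5135 0.0125 0.3474] x [-0.705  0.709 -0.012] z [ 0.0108 -0.0061 -0.9999] J [ 19.9   7.   -2.5   0.5 -80.1 -65.1] F [ 0.3  0.3 -7.3] w 21.8
tool delta [ 0.3405  0.2069 -0.026 ] len 0.399
tool delta [ 0.4878 -0.0369 -0.0059] len 0.489
```

```bash
python3 -m crank '[[0.015,0.01,-0.002,0],[0.022,0.014,-0.002,0],[0.028,0.017,-0.002,0],[0.028,0.017,-0.002,0],[0.028,0.017,-0.002,0]]' >/dev/null
python3 -m crank '[[0.028,0.017,-0.002,0],[0.028,0.017,-0.002,0],[0.028,0.017,-0.002,0],[0.028,0.017,-0.002,0],[0.028,0.017,-0.002,0]]' >/dev/null 
python3 -m crank '[[0.028,0.017,-0.002,0],[0.028,0.017,-0.002,0],[0.028,0.017,-0.002,0],[0.03,0.005,0,0],[0.032,0,0,0]]' >/dev/null
python3 -c "
from h import *
st();td([.05,.72,.37])"
```

```text
t 20.17 p [0.3798 0.4556 0.3682] x [-0.705  0.709 -0.013] z [ 0.0111 -0.0072 -0.9999] J [  66.2   15.4   11.     0.7  -85.7 -111.4] F [ 0.1  0.3 -7.1] w 22.1
tool delta [ 0.4199 -0.0474 -0.0073] len 0.423
```

```bash
python3 -m crank '[[0.032,-0.003,0,0],[0.032,-0.004,0,0],[0.032,-0.004,0,0],[0.032,-0.004,0,0],[0.032,-0.004,0,0]]' >/dev/null
python3 -m crank '[[0.032,-0.004,0,0],[0.032,-0.004,0,0],[0.032,-0.004,0,0],[0.032,-0.004,0,0],[0.032,-0.004,0,0]]' >/dev/null 
python3 -c "
from h import *
st();td([.05,.72,.37]);R=np.array(sense()['ee_rot']);print(R.T@[0,1,0])"
```

```text
t 21.0 p [0.1252 0.6539 0.3646] x [-0.706  0.708 -0.013] z [ 0.0111 -0.0073 -0.9999] J [  93.3   23.6   22.4    0.6  -89.2 -138.5] F [ 0.3  0.6 -6.7] w 21.6
tool delta [ 0.0998 -0.0067 -0.0067] len 0.1
[ 0.7084001   0.70577357 -0.00727782]
```

```bash
python3 -m crank '[[0.03,-0.01,0,0],[0.03,-0.01,0,0],[0.03,-0.005,0,0],[0.03,0.01,0,0],[0.028,0.028,-0.005,0]]' >/dev/null
python3 -m crank '[[0.028,0.028,-0.01,0],[0.028,0.028,-0.015,0],[0.028,0.028,-0.015,0],[0.028,0.028,-0.015,0],[0.028,0.028,-0.015,0]]' >/dev/null 
python3 -c "
from h import *
st()"
```

```text
t 21.83 p [0.0279 0.8602 0.3724] x [-0.707  0.708  0.008] z [ 0.0188  0.0302 -0.9994] J [  99.3   54.3   80.2    1.5 -114.4 -143.7] F [ -0.8   2.3 -10.3] w 21.8
```

```bash
python3 -m crank '[[0.034,0.016,-0.018,0],[0.034,0.016,-0.018,0],[0.034,0.016,-0.018,0],[0.033,0.02,-0.018,0],[0.033,0.02,-0.018,0]]' >/dev/null
python3 -c "
from h import *
st()"
```

```text
t 22.25 p [-0.0294  0.8894  0.402 ] x [-0.708  0.698  0.107] z [ 0.0234  0.175  -0.9843] J [ 103.5   53.1   80.7    3.8 -108.  -147. ] F [ 0.7 -0.1 -7.4] w 21.9
```

```bash
python3 -m crank '[[0.032,0.022,-0.016,0],[0.032,0.022,-0.016,0],[0.032,0.022,-0.016,0],[0.032,0.022,-0.016,0],[0.032,0.022,-0.016,0]]' >/dev/null
python3 -c "
from h import *
st();print(np.array(sense()['ee_rot'])[2])"
python3 -m crank '[[0.032,0.022,-0.014,0],[0.032,0.022,-0.014,0],[0.032,0.022,-0.014,0],[0.032,0.022,-0.014,0],[0.032,0.022,-0.014,0]]' >/dev/null
python3 -c "
from h import *
st();print(np.array(sense()['ee_rot'])[2]);snap('side','s5');snap('wrist','w5')"
```

```text
t 22.67 p [-0.0564  0.9171  0.425 ] x [-0.709  0.678  0.193] z [ 0.026   0.2984 -0.9541] J [ 105.5   52.6   80.6    6.1 -101.6 -148.5] F [ 0.1  0.2 -6.8] w 21.7
[ 0.1927465   0.2292647  -0.95408935]
t 23.08 p [-0.0825  0.9374  0.4618] x [-0.712  0.644  0.28 ] z [ 0.0235  0.4206 -0.9069] J [ 107.5   51.4   80.6    8.6  -95.6 -149.8] F [-0.1 -0.3 -8.3] w 21.6
[ 0.28022647  0.31450934 -0.90694928]
```

View pics/w5.png

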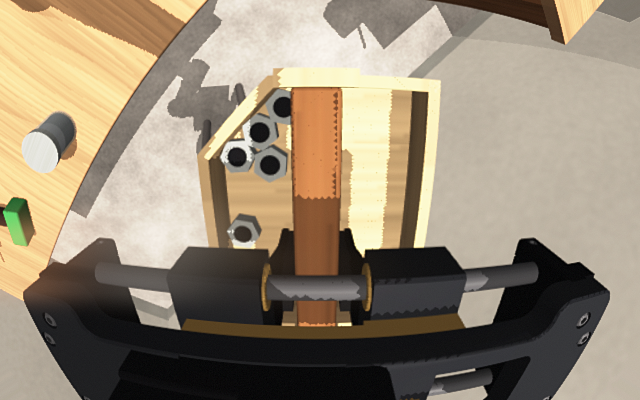

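Wrist view: the tray is tilted about 25°. Four nuts are packed in the cut corner (pixels 238–283, 105–165). The fifth, at (245,230), is still partway along the +x wall, so I'll tilt further.

```bash
python3 -m crank '[[0.024,0.03,-0.012,0],[0.024,0.03,-0.012,0],[0.024,0.03,-0.012,0],[0.024,0.03,-0.012,0],[0.024,0.03,-0.012,0]]' >/dev/null
python3 -m crank '[[0,0,0,0],[0,0,0,0],[0,0,0,0]]' >/dev/null
python3 -c "
from h import *
st();print(np.array(sense()['ee_rot'])[2]);snap('wrist','w6')"
```

```text
t 23.85 p [-0.0537  0.9523  0.5097] x [-0.714  0.601  0.359] z [ 0.0212  0.531  -0.8471] J [ 105.8   49.4   80.6    9.5  -90.4 -148. ] F [-0.5  0.2 -6.7] w 21.9
[ 0.35910998  0.3917157  -0.84711206]
```

View pics/w6.png

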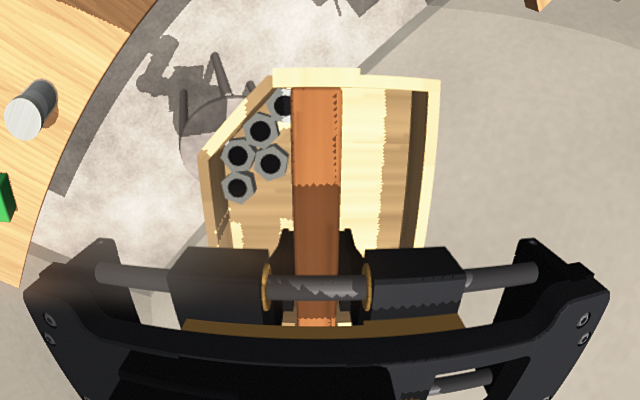

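```bash
python3 - <<'E'
from h import *
c=dict(np.load('pics/w6.npz'));H=c['hand_eye']
for u,v in [(283,105),(260,130),(238,156),(270,162),(238,187)]:
    x=(u-c['cx'])/c['fx'];y=(v-c['cy'])/c['fy'];r=np.hypot(x,y)
    d=H[:3,:3]@np.array([np.sin(r)*x/r,np.sin(r)*y/r,np.cos(r)]);o=H[:3,3]
    # hole seen centre: nut top at tool z .057
    p=o+d*((0.057-o[2])/d[2]); t=np.array([-p[0],p[1]-.0026])*1000
    print((u,v),np.round(t),'dist',round(np.hypot(*(t-[49.3,-69.3])),0))
s=sense();R=np.array(s['ee_rot']);tp=np.array([-.0493,-.0667,.070]);print('corner world',np.round(s['tcp_pos']+R@tp,3),'tilt',np.degrees(np.arccos(-R[2,2])));st()
snap('top','t7')
E
```

```text
(283, 105) [ 23. -79.] dist 28.0
(260, 130) [ 40. -62.] dist 12.0
(238, 156) [ 57. -43.] dist 27.0
(270, 162) [ 33. -38.] dist 35.0
(238, 187) [ 59. -19.] dist 51.0
corner world [-0.064  0.92   0.406] tilt 32.05644294245518
t 23.9 p [-0.0541  0.9525  0.509 ] x [-0.714  0.601  0.358] z [ 0.0213  0.5303 -0.8475] J [ 105.9   49.4   80.6    9.5  -90.4 -148. ] F [-0.6 -0.4 -7.4] w 21.6
```

```bash
python3 -m crank '[[-0.003,-0.003,0,0],[-0.004,-0.004,0,0],[-0.004,-0.004,0,0],[-0.003,-0.003,0,0],[-0.001,-0.001,0,0]]' >/dev/null
python3 -m crank '[[0,0,0,0],[0,0,0,0],[0,0,0,0],[0,0,0,0],[0,0,0,0]]' >/dev/null
python3 -m crank '[[0,0,0,0],[0,0,0,0],[0,0,0,0],[0,0,0,0],[0,0,0,0]]' >/dev/null
python3 - <<'E'
from h import *
st();print('vel',np.round(sense()['joint_velocities'],2));snap('wrist','w8');snap('side','s8')
a=cv2.imread('pics/w8.png')[50:260,160:460];b=cv2.imread('pics/s8.png')[160:310,210:420]
cv2.imwrite('pics/f8.png',np.hstack([cv2.resize(a,(400,280)),cv2.resize(b,(392,280))]))
E
```

```text
t 25.2 p [-0.0534  0.9345  0.4986] x [-0.714  0.601  0.359] z [ 0.0219  0.5317 -0.8466] J [ 106.2   41.1   61.4    9.9  -79.7 -150.1] F [-0.  -0.3 -6.8] w 21.9
vel [ 0.02  0.02  0.04 -0.    0.02 -0.01]
```

View pics/f8.png

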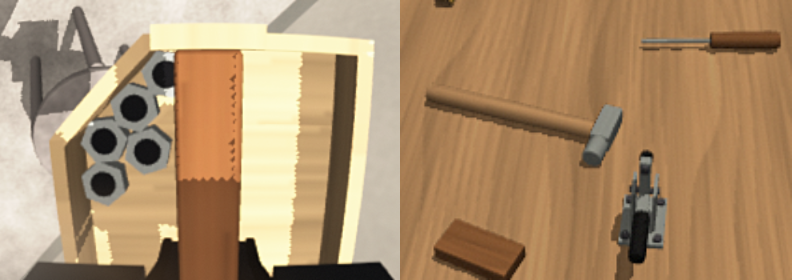

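All five nuts are packed in the cut corner, the clamp is open with its arm up, and the hammer, screwdriver and offcut are where they started. The arm is still, so I'm handing in.

```bash
python3 -c "
from station import finish_job
print(finish_job())"
```

```text
the job is handed in; nothing more can be done
None
```

The job is handed in: the arm is holding the tray still in the air, tilted about 32° towards the cut-off corner, with all five nuts gathered there. I swung the clamp handle right back first, then gripped the bar and lifted the tray level before tilting it.

**How I tilted it:** the rows can't tilt the tool, so I pushed the arm past its outer reach, which tips the tool, and that tip stays. I tried this first with an empty gripper and then had to push out on the opposite side to straighten the tool. I turned the tray so the cut corner faced the base before tilting it.

**Last checks at 25.2 s:**
- **Tilt and height:** tilt is 32°. The corner foot came out about 0.41 m above the bench just before a final 2 cm back-off. The tray hangs off the +y side of the robot, beyond the bench edge.
- **Nuts:** about 12 to 51 mm from the corner foot, measured before the back-off; the last picture shows the same pile.
- **Grip:** opening 22 mm, matching the bar, with about 7 N hanging and joint speeds near zero.
- **Clamp and tools:** the clamp stands open with its arm up. The hammer, screwdriver and offcut look where they were.

No check failed or disagreed. I judged the clamp angle and the other tools by eye rather than measuring them, and I saved a last top picture without inspecting it.

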